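# Run the sample roaster's drum out

### The job

Clear the drum of the bench sample roaster into its cooling tray: take the round discharge door by its upright wooden handle and swing it wide open, square to the front or a little beyond, so that the mouth is free. Then turn the spring-loaded drum dial on the console clockwise past its first two clicks to the third and last position and hold it there, because the drum only discharges while the dial is held; finish with the dial still held in the gripper and the door still open, leaving the cup, timer, tin and spoon round the roaster where they are.

Things in the scene. Friction and masses are not known exactly. Their poses are not given: they have to be found in the camera images.
- roaster: bench sample roaster fixed to the table, 0.27 m wide, 0.30 m high. Origin under the middle of its base; x to its back, y to its left, z up; its front faces the robot within 0.25 rad. Left half: steel drum along x at y = +45 mm, dark upright faceplate in front (front at x = -109, top at z = 221 mm), hopper on the drum at x = 0 up to z = 288 mm. Right half: grey console (y = -85, top at z = 190 mm)
- roaster_door (a joint): discharge door angle, rad: 0 shut (starts shut or slightly ajar), grows as its right edge swings toward the robot and on to the left; stop at 1.9. Upright hinge at its left; light friction (0.06 N m), so it stays where it is left. Dark steel disc with sight glass, 112 mm across, 12 mm thick, centre 135 mm above the table
- door_handle (a point): grip point on the door's handle, an upright round wooden grip (roaster_door_c0), 18 mm thick, from 155 to 228 mm above the table, 45 mm in front of the door, free all round: take it from above. The point is on its axis, 210 mm above the table, and moves with the door; its axes equal the roaster's at angle 0 and turn clockwise seen from above as it opens
- door_hinge (a point): point on the door's upright hinge axis, 135 mm above the table; the grip's axis is 121 mm from it (shut: 110 mm to its right and 50 mm nearer the front)
- roaster_dial (a joint): drum dial angle, rad: 0 at rest, grows clockwise seen from above, stop at 1.33. Clicks at 0.40, 0.85 and 1.25 (one, two, three pips on the panel); the third, 1.25, is discharge. Nothing latches: its spring turns it back to 0 when let go. Moving off rest to the first, second and third click takes 0.13, 0.19 and 0.23 N m; holding the third takes 0.11 to 0.25
- dial_grip (a point): grip point on the dial's upright axis, 218 mm above the table. Black disc 52 mm across with a bar 48 long, 14 thick, 27 mm tall (196 to 223 mm above the table): pinch its two flat sides from above. The point's x axis runs along the bar to the white pointer end and turns with it; at rest it is 0.625 rad anticlockwise, seen from above, from the roaster's x
- cup_13: white and black cupping bowl, 92 mm across, 60 mm high, on the table in front of the console; origin under its middle; leave alone
- timer: white brew timer, 64x68x17 mm, lying on the table in front of the cooling tray's right side (the tray, 170 mm across and 57 mm high, stands before the drum and is part of the roaster: centre at its x = -205, y = +45 mm); origin under its middle; leave alone
- sample_tin: square grey sample tin, 73x65x52 mm, on the table left of the roaster; origin under its middle; leave alone
- spoon_2: steel cupping spoon, 192x43x17 mm, lying on the table right of the console; origin under its middle; leave alone

How it is judged:
On the way, in this order (a step that is already met when the one before it is completed fails the run):
1. the door is being swung open by its handle (value of joint roaster_door above 0.5 rad and contact force between the fingers and roaster_door_c0 above 0.3 N), for 0.05 s.
2. the door stands wide open (value of joint roaster_door above 1.3 rad), for 0.2 s.
At the end, for the whole second after the job is handed in: the program has ended with the gripper's fingers still on the dial (more than 2 N) and the dial held at its third position (more than 1.13 rad; the click lies at 1.25, the stop at 1.33), and the door open by more than 1.3 rad, the cup, timer, tin and spoon within 30 mm of where they stood (value of joint roaster_door above 1.3 rad and value of joint roaster_dial above 1.13 rad and contact force between the fingers and roaster_dial above 2 N and distance of each of cup_13, timer, sample_tin, spoon_2 from where it was at the start of the episode below 0.03 m); the arm keeps its last pose, push and grip.
It fails at once if the drum dial is turned while the door is not yet open (value of joint roaster_dial above 0.35 rad and value of joint roaster_door below 1.2 rad).
It fails at once if a bystander is moved by more than 30 mm (distance of any of cup_13, timer, sample_tin, spoon_2 from where it was at the start of the episode above 0.03 m).
It also fails if it takes over 51 s, if anything falls off the work surface, if the arm or the gripper's body presses on something with over 40 N, if the wrist force passes 120 N, or if a joint passes its speed limit or range.

### The arm

A 6-joint arm with a two-finger parallel gripper is mounted at the origin on a cart in front of the work surface, level with it; the furniture and walls round the work are solid. World frame = base frame: x ahead of the robot, y to its left, z up, the work surface at z = 0. Lengths are in m, angles in rad, forces in N, time in s.
With the tool pointing down it reaches from about 0.3 to 0.875 m from the base axis. Payload 6.4 kg.
Tool frame: the origin (TCP) lies at the very end of the fingers, on their centre line; the grasp point (between the pads) lies 19 mm behind it; z points along the fingers, y is the line along which they close (so a half turn about z gives the same grasp; the last joint's range is limited). The gripper opens to 85 mm and grips with 20 to 120 N. Pads are 22 mm wide; open, the fingers measure 114 mm over their backs; the gripper's body (76 mm by 85 mm) begins 54 mm behind the grasp point. The pads swing forward as they close: fully open they stand 13 mm farther back than shut.
Start: joints at [1.1, 0.181, 1.607, -0, 1.354, -0.206], TCP at [0.15, 0.555, 0.231] pointing down, gripper open.
Joint ranges: [-2.99, 2.99], [-0.89, 2.07], [0.3, 2.58], [-1.14, 4.28], [0, 2.63], [-3.12, 3.12]. Speed limits (rad/s): [2.57, 2.57, 3.01, 3.14, 3.14, 3.14].

### API

Orientations are given as a unit quaternion [w, x, y, z].
In Python, from bench import ctrl, camera, calibration, order, outline_of gives the robot as it stands.
- The arm moves only by the tool move_arm, never from a script. Its argument "series" is a list that holds one entry, the list of rows, each a list of 5 numbers: the opening, from 0 (shut) to 1 (fully open), then the shift along the tool's x, y, z in mm, then the turn about the tool's z in rad. A call has exactly 10 rows; each row is the pose to reach, as a shift and turn from the pose commanded when the call began, along the tool's axes at that moment; what a row does not reach only later rows make up. A row lasts 1/12 s, in which the tool goes at most 41.7 mm and 7.16 degrees, less where a joint would pass 70% of its speed; a pose out of reach is approached as far as the arm can. A call with a gripper value outside its range is refused whole. The fingers move at their own pace and stop on an object; the grip force is fixed at half the most. Time passes only in rows, so rows that repeat a pose let the fingers close, or fill a call up. It gives the time, the measured TCP pose, the force, the opening and the grip force at its end, in the units of the state.
- ctrl.get_obs(): the state, without advancing time (a new reading comes with each control period).
- camera(name): name is "side" or "top"; returns (picture, depth): 400x640x3 uint8, blue, green, red; 400x640 float32, m along the optical axis (not along the pixel's ray), 0 where there is no reading.
- calibration(name): a dict with "intrinsics" (3x3 intrinsics, pixels), "rvec" (rotation vector, rad) and "tvec" (3), from world to camera coordinates, as OpenCV has them. Camera axes: x right, y down, z forward; pixel columns grow to the right and rows downward; lengths in m; the calibration is good to about 2 mm. A picture is of the moment at which its call begins. calibration takes no time and is no camera call.
- order.hand_in(): hands the job in; it is judged then, once.
Trained networks look in the newest picture that a camera, given by its name, has taken for a name from the list of things; names that differ only in an ending like _2 or _b are one class to them, and where a whole thing is asked for, a point or a joint stands for the part that bears it (a point fixed in the world has none). Each returns a list of dicts, best first, with "conf" (0 to 1); they miss things now and then, are a little off and sometimes report something else, mostly with a low value. They report only what shows in the picture. A call takes as long as a camera call.
- outline_of(target, camera): "region" (400x640 bool, what is visible of it) and "bbox" ([centre column, centre row, width, height] in pixels, round what is visible of it).
The state is a dict: "time_s": time; "q": joint angles; "dq": joint speeds; "joint_efforts": joint torques, N m; "eef_pos": TCP position; "eef_rot": TCP orientation; "wrist_force": force on the tool from outside, world axes, zero at the start; "torque": the same for the moment, N m; "opening": opening from 0.0 (shut) to 1.0 (fully open); "grasp_force": force on a finger pad.
Only numpy, scipy, OpenCV 4.12 (cv2) and the standard library are available. Lean on these libraries where they do the work, as an engineer would, in place of code of your own. Each camera call takes 0.05 s, during which the arm holds its last target. There are 200 camera calls.

## Working session

There is one attempt and no reset: what is moved stays moved. The work goes in short steps, Python scripts to look and compute and a tool call to move; the robot and the scene stay as the last step left them, time stands still between calls to the robot, and variables do not carry over. Pictures are saved under pics/ and viewed, at most 10 in all, crops included, and the job is handed in when it is done.

Besides the shell and the picture viewer there is one more tool, called after ">>>" by a JSON object that holds its "name" and its "arguments", one argument or row to a line. move_arm: Moves the arm, as the interface text tells. Its arguments: {"type":"object","properties":{"series":{"type":"array","items":{"type":"array","items":{"type":"array","items":{"type":"number"}}}}},"required":["series"]}

```bash
mkdir -p pics; ls; cat > h.py <<'E'
import numpy as np, cv2
from bench import ctrl,camera,calibration,order,outline_of
from scipy.spatial.transform import Rotation as R
def cal(n):
    c=calibration(n);K=np.array(c['intrinsics'],float);Rm=cv2.Rodrigues(np.array(c['rvec'],float))[0];return K,Rm,np.array(c['tvec'],float).ravel()
def cloud(n,depth):
    K,Rm,t=cal(n);v,u=np.mgrid[:400,:640]
    P=np.stack([(u-K[0,2])/K[0,0]*depth,(v-K[1,2])/K[1,1]*depth,depth],-1)
    W=(P-t)@Rm; W[depth<=0]=np.nan; return W
def proj(n,p):
    K,Rm,t=cal(n);q=K@(Rm@np.array(p,float)+t);return q[:2]/q[2]
E
python3 - <<'E'
from h import *
for n in ['top','side']:
    im,d=camera(n);cv2.imwrite(f'pics/{n}0.png',im);W=cloud(n,d);np.save(f'{n}0.npy',W)
    for t in ['roaster','roaster_door','door_handle','dial_grip','roaster_dial','cup_13','timer','sample_tin','spoon_2']:
        r=outline_of(t,n)
        for o in r[:2]:
            m=o['region'];p=W[m];p=p[~np.isnan(p[:,0])]
            print(n,t,round(o['conf'],2),np.round(o['bbox']),np.round(np.median(p,0),3) if len(p) else None,np.round(np.percentile(p,[2,98],axis=0),3).tolist() if len(p) else '')
o=ctrl.get_obs();print(o['time_s'],o['eef_pos'],o['eef_rot'])
E
```

```text
pics
top roaster 0.66 [325. 172. 102. 173.] [0.645 0.084 0.188] [[0.436, -0.06, 0.012], [0.808, 0.188, 0.292]]
top roaster_door 0.59 [308. 203.  54.  26.] [0.576 0.102 0.164] [[0.52, 0.05, 0.051], [0.589, 0.173, 0.228]]
top door_handle 0.94 [308. 203.  50.  27.] [0.576 0.104 0.165] [[0.52, 0.055, 0.091], [0.588, 0.173, 0.228]]
top dial_grip 0.61 [359. 170.  18.  17.] [ 0.631 -0.017  0.198] [[0.61, -0.044, 0.188], [0.659, 0.005, 0.225]]
top roaster_dial 0.86 [360. 171.  18.  18.] [ 0.631 -0.017  0.198] [[0.61, -0.044, 0.189], [0.657, 0.005, 0.225]]
top cup_13 0.92 [364. 222.  31.  28.] [ 0.52  -0.05   0.049] [[0.48, -0.091, 0.045], [0.56, -0.007, 0.061]]
top timer 0.91 [354. 267.  22.  19.] [ 0.384 -0.011  0.014] [[0.353, -0.043, 0.009], [0.415, 0.021, 0.019]]
top timer 0.45 [359. 170.  17.  20.] [ 0.631 -0.017  0.199] [[0.611, -0.04, 0.193], [0.654, 0.005, 0.225]]
top sample_tin 0.71 [254. 164.  27.  26.] [0.685 0.272 0.052] [[0.653, 0.24, 0.013], [0.719, 0.306, 0.057]]
top spoon_2 0.84 [387. 158.  15.  65.] [ 0.655 -0.115  0.006] [[0.612, -0.135, -0.004], [0.798, -0.098, 0.017]]
top
[... 611 characters left out ...]
[0.609, -0.048, 0.189], [0.659, 0.01, 0.225]]
side roaster_dial 0.57 [359. 198.  15.  21.] [ 0.63  -0.032  0.2  ] [[0.612, -0.049, 0.193], [0.658, -0.006, 0.225]]
side cup_13 0.88 [332. 261.  30.  30.] [ 0.518 -0.058  0.049] [[0.477, -0.099, 0.024], [0.562, -0.011, 0.062]]
side timer 0.89 [288. 282.  27.  26.] [ 0.381 -0.023  0.014] [[0.35, -0.052, 0.003], [0.412, 0.015, 0.019]]
side spoon_2 0.8 [394. 256.  47.  24.] [ 0.648 -0.119  0.007] [[0.616, -0.139, -0.003], [0.792, -0.096, 0.018]]
side spoon_2 0.38 [319. 200.  27.  35.] [0.575 0.078 0.158] [[0.52, 0.046, 0.073], [0.645, 0.173, 0.225]]
1.0 [0.15047928 0.55499714 0.2313108 ] [1.24339131e-05 1.32004968e-01 9.91249054e-01 2.08314187e-05]
```

View pics/top0.png

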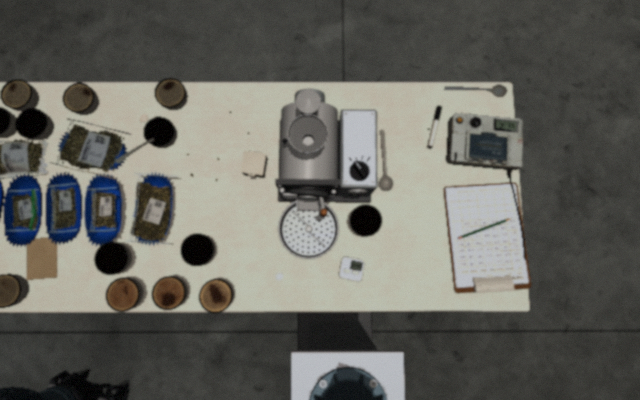

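View pics/side0.png

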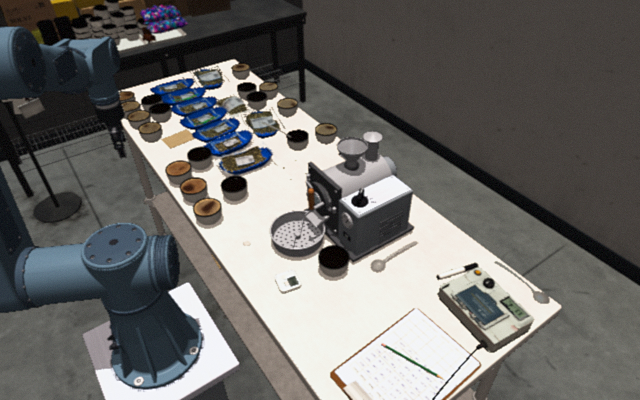

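The top view shows the roaster in the middle: handle tip near (322,212), dial at (359,170), cup at (365,221), timer at (351,268). The side view shows the handle at (311,196) and the dial at (360,198).

```bash
python3 - <<'E'
from h import *
for n in ['top','side']:
    W=np.load(f'{n}0.npy')
    x,y,z=W[...,0],W[...,1],W[...,2]
    m=(z>.17)&(z<.24)&(x>.45)&(x<.565)&(y>0)&(y<.2)
    print(n,'handle');print(np.round(W[m],3)[:40].tolist())
    m=(z>.21)&(z<.235)&(x>.59)&(x<.68)&(y>-.07)&(y<.03); p=W[m]
    c=p.mean(0); 
    (a,b),(w,h),ang=cv2.minAreaRect((p[:,:2]*1000).astype(np.float32)); u,s,vt=np.linalg.svd(p[:,:2]-c[:2])
    print('bar',len(p),c,a,b,w,h,ang,vt[0],np.arctan2(vt[0][1],vt[0][0]))
    m=(abs(z-.19)<.006)&(x>.5)&(x<.85)&(y>-.12)&(y<.07)
    k=cv2.connectedComponentsWithStats(m.astype(np.uint8));i=1+np.argmax(k[2][1:,4]);p=W[k[1]==i]
    print('console',len(p),cv2.minAreaRect((p[:,:2]*1000).astype(np.float32)),p.mean(0))
im=cv2.imread('pics/top0.png')[80:270,270:400];a=cv2.resize(im,None,fx=3,fy=3,interpolation=2)
im=cv2.imread('pics/side0.png')[130:280,260:420];b=cv2.resize(im,None,fx=2.5,fy=2.5,interpolation=2)
c=np.zeros((570,790,3),np.uint8);c[:,:390]=a;c[:375,390:790]=b;cv2.imwrite('pics/c0.png',c)
E
```

```text
top handle
[[0.534, 0.077, 0.221], [0.534, 0.075, 0.224], [0.534, 0.072, 0.223], [0.534, 0.07, 0.223], [0.532, 0.079, 0.222], [0.531, 0.077, 0.227], [0.531, 0.075, 0.226], [0.531, 0.072, 0.226], [0.531, 0.07, 0.226], [0.531, 0.067, 0.226], [0.529, 0.079, 0.222], [0.529, 0.077, 0.229], [0.529, 0.075, 0.23], [0.529, 0.072, 0.226], [0.529, 0.07, 0.229], [0.529, 0.067, 0.226], [0.529, 0.065, 0.224], [0.527, 0.079, 0.224], [0.526, 0.077, 0.228], [0.526, 0.075, 0.23], [0.526, 0.072, 0.228], [0.526, 0.07, 0.229], [0.526, 0.067, 0.229], [0.527, 0.065, 0.225], [0.524, 0.079, 0.223], [0.524, 0.077, 0.228], [0.524, 0.075, 0.228], [0.524, 0.072, 0.23], [0.524, 0.07, 0.229], [0.524, 0.067, 0.231], [0.525, 0.065, 0.221], [0.526, 0.082, 0.18], [0.522, 0.079, 0.22], [0.522, 0.077, 0.227], [0.522, 0.075, 0.226], [0.522, 0.072, 0.227], [0.521, 0.07, 0.23], [0.522, 0.067, 0.225], [0.522, 0.065, 0.222], [0.522, 0.079, 0.2]]
bar 120 [ 0.63199831 -0.01836626  0.22101787] 632.5300903320312 -18.825929641723633 46.43758010864258 14.82742977142334 33.51464080810547 [-0.82712903 -0.56201208] -2.544776255833242
[... 706 characters left out ...]
.224], [0.529, 0.057, 0.224], [0.52, 0.069, 0.216], [0.521, 0.066, 0.218], [0.52, 0.059, 0.223], [0.525, 0.062, 0.218], [0.527, 0.06, 0.218], [0.533, 0.064, 0.213], [0.52, 0.07, 0.212], [0.52, 0.064, 0.216], [0.522, 0.062, 0.216], [0.527, 0.065, 0.212], [0.526, 0.059, 0.216], [0.53, 0.059, 0.214], [0.518, 0.066, 0.211], [0.521, 0.066, 0.21], [0.524, 0.065, 0.209]]
bar 93 [ 0.62731134 -0.02055425  0.21990718] 616.042236328125 -1.4593620300292969 49.87363052368164 72.34840393066406 35.921566009521484 [ 0.43145261 -0.9021356 ] -1.1246939770850441
console 1310 ((696.7100219726562, -5.646324157714844), (138.7202606201172, 210.6592559814453), 88.2358169555664) [ 0.69414984 -0.0291768   0.18934557]
```

View pics/c0.png

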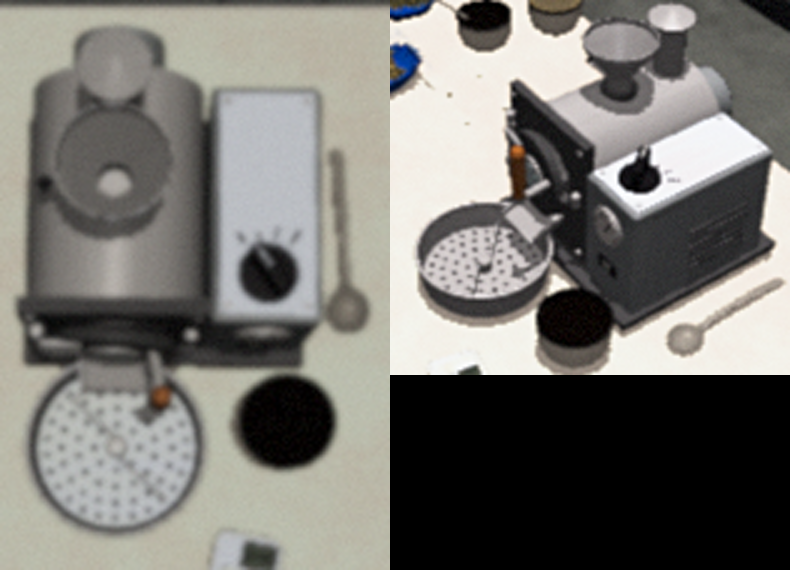

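```bash
python3 - <<'E'
from h import *
W=np.load('top0.npy');x,y,z=W[...,0],W[...,1],W[...,2]
m=(z>.048)&(z<.064)&(x>.38)&(x<.56)&(y>.01)&(y<.21)
p=W[m];p=p[p[:,1]>.005]
c=np.array([.49,.11])
for _ in range(20):
    r=np.hypot(*(p[:,:2]-c).T);k=(r>.075)&(r<.095);q=p[k,:2]
    s=np.linalg.lstsq(np.c_[2*q,np.ones(len(q))],(q**2).sum(1),rcond=None)[0];c=s[:2]
print('tray',c,np.sqrt(s[2]+c@c),len(q))
for n in ['top','side']:
  W=np.load(f'{n}0.npy');x,y,z=W[...,0],W[...,1],W[...,2]
  m=(z>.16)&(z<.225)&(x>.535)&(x<.63)&(y>.03)&(y<.2);p=W[m]
  for yy in np.arange(.04,.19,.015):
    q=p[abs(p[:,1]-yy)<.0075];print(n,round(yy,3),len(q),np.round(np.percentile(q[:,0],[5,50,95]),3) if len(q) else '',np.round(np.median(q[:,2]),3) if len(q) else '')
E
```

```text
tray [0.49789408 0.11307339] 0.08327796098918426 286
top 0.04 74 [0.593 0.598 0.625] 0.216
top 0.055 96 [0.593 0.603 0.628] 0.194
top 0.07 125 [0.573 0.599 0.626] 0.201
top 0.085 132 [0.574 0.6   0.627] 0.207
top 0.1 132 [0.574 0.599 0.626] 0.211
top 0.115 139 [0.575 0.599 0.626] 0.211
top 0.13 129 [0.577 0.601 0.626] 0.209
top 0.145 131 [0.578 0.599 0.627] 0.205
top 0.16 117 [0.578 0.599 0.626] 0.196
top 0.175 116 [0.58  0.596 0.628] 0.187
side 0.04 79 [0.593 0.596 0.628] 0.19
side 0.055 79 [0.579 0.596 0.627] 0.197
side 0.07 111 [0.573 0.595 0.626] 0.187
side 0.085 93 [0.574 0.595 0.628] 0.201
side 0.1 88 [0.575 0.596 0.625] 0.204
side 0.115 86 [0.577 0.596 0.624] 0.195
side 0.13 72 [0.578 0.596 0.624] 0.205
side 0.145 62 [0.578 0.596 0.61 ] 0.2
side 0.16 66 [0.58  0.597 0.608] 0.192
side 0.175 74 [0.581 0.596 0.607] 0.188
```

>>> {"name": "move_arm", "arguments": {
  "series": [
    [[1,0,0,-40,0],[1,-40,-30,-60,0],[1,-490,-367,-60,0.22],[1,-490,-367,-60,0.22],[1,-490,-367,-60,0.22],[1,-490,-367,-60,0.22],[1,-490,-367,-60,0.22],[1,-490,-367,-60,0.22],[1,-490,-367,-60,0.22],[1,-490,-367,-60,0.22]]
  ]
}}

```text
time_s: 1.83
eef_pos: [0.3803, 0.2601, 0.2898]
eef_rot: [0.0, 0.24, 0.971, 0.0]
wrist_force: [0.7, 0.3, -1.0]
opening: 1.002
grasp_force: 0.0
```

```bash
cat > rel.py <<'E'
import sys
from h import *
o=ctrl.get_obs();r=R.from_quat(np.roll(o['eef_rot'],-1));M=r.as_matrix()
print('t',o['time_s'],'p',np.round(o['eef_pos'],4),'yang',round(np.arctan2(M[1,1],M[0,1]),3),'z',np.round(M[:,2],3),'q',np.round(o['q'],2),'F',np.round(o['wrist_force'],1),'open',o['opening'],o['grasp_force'])
if len(sys.argv)>3:
    print('rel',np.round(M.T@(np.array(sys.argv[1:4],float)-o['eef_pos'])*1000,1))
E
python3 rel.py .527 .072 .290
```

```text
t 1.8333 p [0.3803 0.2601 0.2898] yang 1.086 z [ 0.001  0.    -1.   ] q [ 0.34 -0.13  1.81  0.    1.46 -0.75] F [ 0.7  0.3 -1. ] open 1.002158250671547 0.0
rel [-2.174e+02 -9.810e+01 -2.000e-01]
```

>>> {"name": "move_arm", "arguments": {
  "series": [
    [[1,-40,-18,0,0],[1,-75,-34,0,0],[1,-110,-50,0,0],[1,-145,-66,0,0],[1,-180,-82,0,0],[1,-205,-93,0,0],[1,-217,-98,0,0],[1,-217,-98,0,0],[1,-217,-98,0,0],[1,-217,-98,0,0]]
  ]
}}

```text
time_s: 2.67
eef_pos: [0.5251, 0.0751, 0.2893]
eef_rot: [-0.0, 0.24, 0.971, 0.0]
wrist_force: [-0.6, 0.1, -0.2]
opening: 0.999
grasp_force: 0.0
```

```bash
python3 - <<'E'
from h import *
ims=[]
for n,p in [('side',(.527,.072,.228)),('top',(.527,.072,.228))]:
    im,d=camera(n);W=cloud(n,d);np.save(n+'1.npy',W)
    u=proj(n,p).astype(int);print(n,u)
    c=im[u[1]-50:u[1]+50,u[0]-50:u[0]+50];ims.append(cv2.resize(c,None,fx=3.9,fy=3.9,interpolation=2))
cv2.imwrite('pics/c1.png',np.hstack(ims))
E
python3 rel.py .527 .072 .185
```

```text
side [309 188]
top [323 210]
t 2.7667 p [0.5251 0.0754 0.2895] yang 1.088 z [ 0.  0. -1.] q [-0.08  0.04  1.65  0.    1.46 -1.17] F [-0.5 -0.1  0.5] open 0.9976994533998458 0.0
rel [ -3.3  -2.1 104.5]
```

View pics/c1.png

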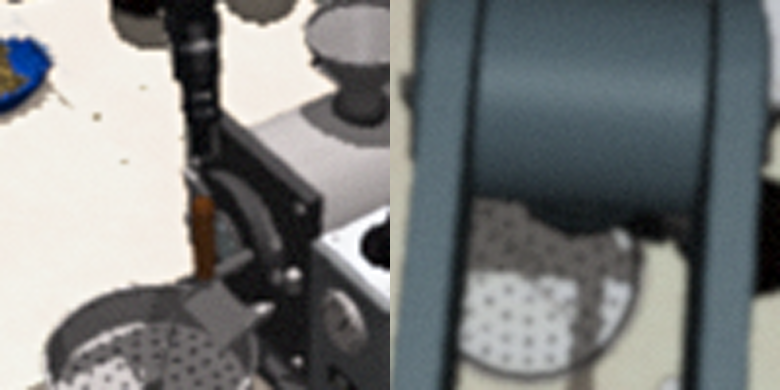

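The side view shows the gripper directly above the wooden handle, whose top is at about (203,195) in the crop. Next: descend and grip.

>>> {"name": "move_arm", "arguments": {
  "series": [
    [[1,-3,-2,30,0],[1,-3,-2,60,0],[1,-3,-2,90,0],[1,-3,-2,104,0],[1,-3,-2,104,0],[0,-3,-2,104,0],[0,-3,-2,104,0],[0,-3,-2,104,0],[0,-3,-2,104,0],[0,-3,-2,104,0]]
  ]
}}

```text
time_s: 3.6
eef_pos: [0.5282, 0.0708, 0.1867]
eef_rot: [0.001, 0.24, 0.971, 0.0]
wrist_force: [-0.4, 0.1, 0.3]
opening: 0.3
grasp_force: 0.0
```

```bash
python3 rel.py
```

```text
t 3.6 p [0.5282 0.0708 0.1867] yang 1.086 z [ 0.002 -0.    -1.   ] q [-0.09  0.13  1.76  0.    1.25 -1.18] F [-0.4  0.1  0.3] open 0.300139124142075 0.0
```

>>> {"name": "move_arm", "arguments": {
  "series": [
    [[0,0,0,0,0],[0,0,0,0,0],[0,0,0,0,0],[0,5,0,0,0.04],[0,14.5,0.9,0,0.12],[0,24,2.4,0,0.2],[0,33.5,4.7,0,0.28],[0,42.7,7.8,0,0.36],[0,51.5,11.5,0,0.44],[0,51.5,11.5,0,0.44]]
  ]
}}

```text
time_s: 4.43
eef_pos: [0.4869, 0.1053, 0.1867]
eef_rot: [0.001, 0.448, 0.894, -0.0]
wrist_force: [-2.2, -2.9, 4.9]
opening: 0.196
grasp_force: 59.0
```

```bash
python3 rel.py
```

```text
t 4.4333 p [0.4869 0.1053 0.1867] yang 0.642 z [ 0.001 -0.001 -1.   ] q [-0.03  0.05  1.84 -0.    1.24 -0.67] F [-2.2 -2.9  4.9] open 0.19628194576122732 58.99531066417694
```

>>> {"name": "move_arm", "arguments": {
  "series": [
    [[0,10.9,0.5,0,0.09],[0,21.7,2,0,0.18],[0,32.3,4.4,0,0.27],[0,42.6,7.8,0,0.36],[0,52.6,12,0,0.45],[0,62.2,17.2,0,0.54],[0,71.3,23.2,0,0.63],[0,79.8,30,0,0.72],[0,87.6,37.6,0,0.81],[0,94.8,45.8,0,0.9]]
  ]
}}

```text
time_s: 5.27
eef_pos: [0.4694, 0.2081, 0.1867]
eef_rot: [0.002, 0.792, 0.61, 0.002]
wrist_force: [11.5, -3.8, -2.7]
opening: 0.192
grasp_force: 59.1
```

>>> {"name": "move_arm", "arguments": {
  "series": [
    [[0,10.9,0.5,0,0.09],[0,21.7,2,0,0.18],[0,21.7,2,0,0.18],[0,21.7,2,0,0.18],[0,21.7,2,0,0.18],[0,21.7,2,0,0.18],[0,21.7,2,0,0.18],[0.6,21.7,2,0,0.18],[0.6,21.7,2,0,0.18],[0.6,21.7,2,0,0.18]]
  ]
}}

```text
time_s: 6.1
eef_pos: [0.4741, 0.2288, 0.1855]
eef_rot: [-0.0, 0.843, 0.538, -0.0]
wrist_force: [-0.2, -0.2, 0.3]
opening: 0.594
grasp_force: 0.0
```

```bash
python3 rel.py; python3 - <<'E'
from h import *
im,d=camera('side');c=im[110:300,220:450];cv2.imwrite('pics/c2.png',cv2.resize(c,None,fx=3,fy=3,interpolation=2))
E
```

```text
t 6.1 p [0.4741 0.2288 0.1855] yang -0.434 z [-0.  0. -1.] q [0.22 0.12 1.77 0.   1.25 0.66] F [-0.2 -0.2  0.3] open 0.5943027514715957 0.0
```

View pics/c2.png

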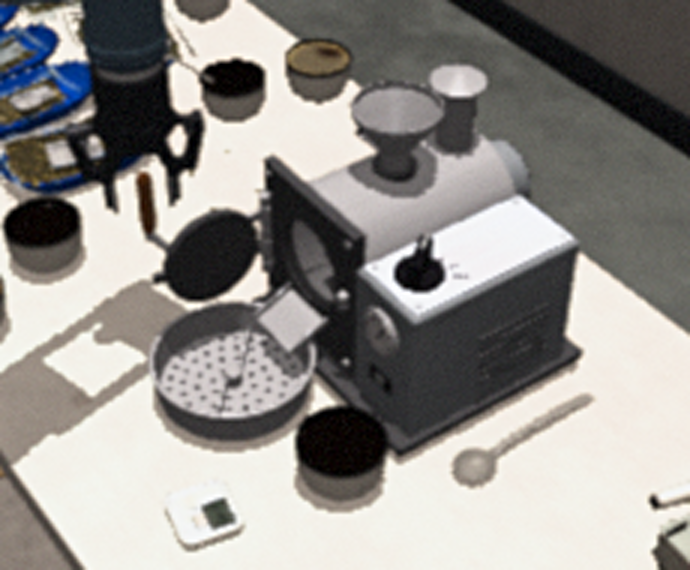

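The crop shows the door standing wide open, with the disc at (210,255). The handle at (147,205) is free between the opened fingers. Now up and over to the dial.

```bash
python3 rel.py .632 -.0185 .300
```

```text
t 6.15 p [0.474  0.2288 0.1854] yang -0.434 z [-0.  0. -1.] q [0.22 0.12 1.77 0.   1.25 0.66] F [-0.  -0.9  0.6] open 0.6018843290778152 0.0
rel [-158.   247.3 -114.7]
```

>>> {"name": "move_arm", "arguments": {
  "series": [
    [[0.8,0,0,-10,0],[1,0,0,-40,0],[1,0,0,-75,0],[1,0,0,-105,0],[1,0,0,-125,0],[1,0,0,-125,0],[1,0,0,-125,0],[1,0,0,-125,0],[1,0,0,-125,0],[1,0,0,-125,0]]
  ]
}}

```text
time_s: 6.98
eef_pos: [0.4735, 0.2286, 0.3089]
eef_rot: [-0.0, 0.843, 0.538, -0.001]
wrist_force: [-0.3, -0.6, 0.3]
opening: 0.998
grasp_force: 0.0
```

>>> {"name": "move_arm", "arguments": {
  "series": [
    [[1,-18,28,0,0.06],[1,-36,56,0,0.12],[1,-54,84,0,0.18],[1,-72,112,0,0.24],[1,-90,140,0,0.3],[1,-108,168,0,0.36],[1,-126,196,0,0.42],[1,-144,224,0,0.48],[1,-158,247,0,0.537],[1,-158,247,0,0.537]]
  ]
}}

```text
time_s: 7.82
eef_pos: [0.6332, -0.0232, 0.3083]
eef_rot: [0.0, 0.956, 0.292, -0.001]
wrist_force: [-0.2, -1.0, 0.5]
opening: 1.001
grasp_force: 0.0
```

```bash
python3 rel.py .632 -.0185 .202;  python3 - <<'E'
from h import *
im,d=camera('side');W=cloud('side',d);x,y,z=np.moveaxis(W,-1,0)
m=(z>.212)&(z<.228)&(x>.59)&(x<.68)&(y>-.06)&(y<.03)
p=W[m];print(len(p),p.mean(0),cv2.minAreaRect((p[:,:2]*1000).astype(np.float32)))
u=proj('side',(.632,-.0185,.23)).astype(int);print(u)
cv2.imwrite('pics/c3.png',cv2.resize(im[u[1]-70:u[1]+40,u[0]-60:u[0]+60],None,fx=5,fy=5,interpolation=2))
E
```

```text
t 7.8167 p [ 0.6332 -0.0232  0.3083] yang -0.978 z [-0.002 -0.001 -1.   ] q [-0.22  0.26  1.36 -0.    1.53  0.76] F [-0.2 -1.   0.5] open 1.00053428230975 0.0
rel [  1.9  -4.6 106.3]
82 [ 0.62833482 -0.02010598  0.22054651] ((614.5091552734375, -9.275619506835938), (47.98561096191406, 74.41230010986328), 53.86075973510742)
[358 190]
```

View pics/c3.png

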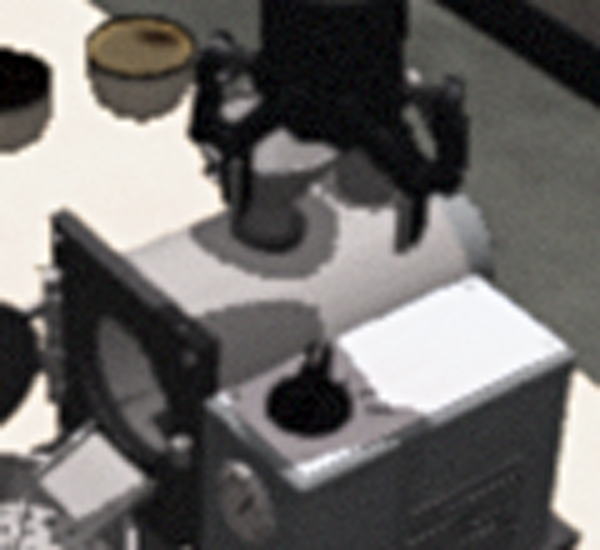

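The fingers straddle the dial bar, with the dial at (310,400) and the bar pointing up between them in the crop. Descend and pinch.

>>> {"name": "move_arm", "arguments": {
  "series": [
    [[1,2,-4.5,30,0],[1,2,-4.5,60,0],[1,2,-4.5,85,0],[1,2,-4.5,100,0],[1,2,-4.5,106,0],[1,2,-4.5,106,0],[0,2,-4.5,106,0],[0,2,-4.5,106,0],[0,2,-4.5,106,0],[0,2,-4.5,106,0]]
  ]
}}

```text
time_s: 8.7
eef_pos: [0.6304, -0.0129, 0.2037]
eef_rot: [-0.0, 0.955, 0.296, -0.0]
wrist_force: [0.2, 0.6, -0.7]
opening: 0.457
grasp_force: 0.0
```

>>> {"name": "move_arm", "arguments": {
  "series": [
    [[0,0,0,0,0],[0,0,0,0,0],[0,0,0,0,0],[0,0,0,0,0],[0,0,0,0,0],[0,0,0,0,0.06],[0,0,0,0,0.12],[0,0,0,0,0.18],[0,0,0,0,0.18],[0,0,0,0,0.18]]
  ]
}}

```text
time_s: 9.53
eef_pos: [0.6352, -0.02, 0.205]
eef_rot: [0.006, 0.978, 0.207, 0.004]
wrist_force: [16.7, -20.0, -8.0]
opening: 0.141
grasp_force: 61.8
```

```bash
python3 rel.py; python3 -c "
from h import *;print(ctrl.get_obs()['torque'])"
```

```text
t 9.5333 p [ 0.6352 -0.02    0.205 ] yang -1.154 z [ 0.01 -0.01 -1.  ] q [-0.21  0.33  1.48 -0.01  1.32  0.94] F [ 16.7 -20.   -8. ] open 0.14085594087768957 61.813563108444214
[-2.96908372 -2.46990752  0.13382127]
```

>>> {"name": "move_arm", "arguments": {
  "series": [
    [[0,0.5,3,0,0],[0,1,6,0,0],[0,1,6,0,0],[0,1,6,0,0],[0,1,6,0,0],[0,1,6,0,0],[0,1,6,0,0],[0,1,6,0,0],[0,1,6,0,0],[0,1,6,0,0]]
  ]
}}

```text
time_s: 10.37
eef_pos: [0.6354, -0.0202, 0.2049]
eef_rot: [0.002, 0.978, 0.208, 0.001]
wrist_force: [4.5, -7.2, 1.9]
opening: 0.142
grasp_force: 63.1
```

```bash
python3 rel.py; python3 -c "
from h import *;print(ctrl.get_obs()['torque'])"
```

```text
t 10.3667 p [ 0.6354 -0.0202  0.2049] yang -1.151 z [ 0.003 -0.003 -1.   ] q [-0.22  0.33  1.47 -0.    1.33  0.93] F [ 4.5 -7.2  1.9] open 0.14215505114083699 63.14541578292847
[-0.88274857 -0.56258989  0.07156299]
```

>>> {"name": "move_arm", "arguments": {
  "series": [
    [[0,0,2,0,0.08],[0,0,2,0,0.16],[0,0,2,0,0.24],[0,0,2,0,0.32],[0,0,2,0,0.4],[0,0,2,0,0.48],[0,0,2,0,0.56],[0,0,2,0,0.6],[0,0,2,0,0.6],[0,0,2,0,0.6]]
  ]
}}

```text
time_s: 11.2
eef_pos: [0.6357, -0.0218, 0.2049]
eef_rot: [0.001, 0.996, -0.09, 0.001]
wrist_force: [2.8, -5.3, 1.5]
opening: 0.15
grasp_force: 63.3
```

```bash
python3 rel.py; python3 -c "
from h import *;print(ctrl.get_obs()['torque'])"
```

```text
t 11.2 p [ 0.6357 -0.0218  0.2049] yang -1.751 z [ 0.002 -0.003 -1.   ] q [-0.22  0.34  1.47 -0.    1.33  1.53] F [ 2.8 -5.3  1.5] open 0.1499873048684617 63.28537344932556
[-0.82039868 -0.32388423  0.0081117 ]
```

>>> {"name": "move_arm", "arguments": {
  "series": [
    [[0,0,0,0,0.08],[0,0,0,0,0.16],[0,0,0,0,0.24],[0,0,0,0,0.32],[0,0,0,0,0.4],[0,0,0,0,0.45],[0,0,0,0,0.5],[0,0,0,0,0.5],[0,0,0,0,0.5],[0,0,0,0,0.5]]
  ]
}}

```text
time_s: 12.03
eef_pos: [0.6353, -0.023, 0.2049]
eef_rot: [0.002, 0.943, -0.334, 0.001]
wrist_force: [0.4, -11.0, 2.3]
opening: 0.141
grasp_force: 63.5
```

```bash
python3 rel.py; python3 - <<'E'
from h import *
print(ctrl.get_obs()['torque'])
im,d=camera('side');W=cloud('side',d);np.save('side4.npy',W);cv2.imwrite('s4.png',im)
a=cv2.resize(im[110:300,240:440],None,fx=2,fy=2,interpolation=2)
b=cv2.resize(im[170:230,330:395],None,fx=5.8,fy=6.33,interpolation=2)
print(a.shape,b.shape);cv2.imwrite('pics/c4.png',np.hstack([a,b[:380]]))
for n in ['side']:
  for t in ['cup_13','timer','spoon_2']:
    o=outline_of(t,n)[0];p=W[o['region']];print(t,np.nanmedian(p,0).round(3))
E
```

```text
t 12.0333 p [ 0.6353 -0.023   0.2049] yang -2.251 z [ 0.001 -0.004 -1.   ] q [-0.22  0.34  1.47 -0.    1.33  2.03] F [  0.4 -11.    2.3] open 0.14120412975335367 63.458172082901
[-1.49534988 -0.10213345  0.25460576]
(380, 400, 3) (380, 377, 3)
cup_13 [ 0.518 -0.06   0.049]
timer [ 0.381 -0.021  0.014]
spoon_2 [ 0.648 -0.119  0.008]
```

View pics/c4.png

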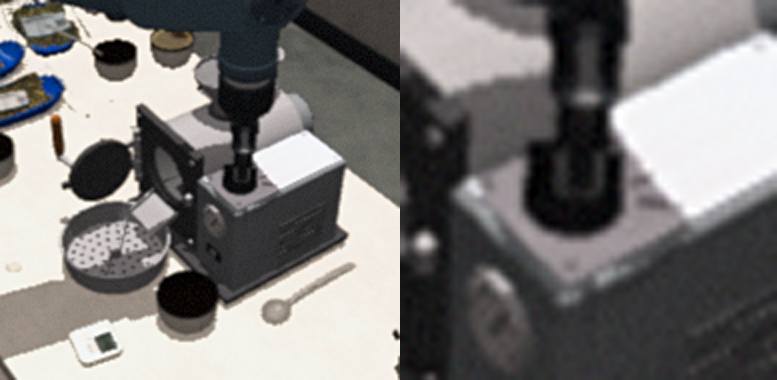

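The crop shows the fingers pinching the dial at (575,180). The door is still open on the left at (98,170), and the cup, timer and spoon are where they were. By the hand's turn the dial stands at about 1.28 rad.

```bash
python3 rel.py; python3 -c "
from bench import order;print(order.hand_in())"
```

```text
t 12.2333 p [ 0.6354 -0.023   0.2049] yang -2.251 z [ 0.001 -0.005 -1.   ] q [-0.22  0.34  1.47 -0.    1.33  2.03] F [ -1.2 -10.2   2.4] open 0.14594930769998374 63.45771789550781
the job is handed in; nothing more can be done
None
```

I handed the job in at about 12 s with the door swung open to roughly 1.6 rad and the dial held in the gripper at about 1.28 rad (both judged from the hand's pose); the cup, timer and spoon measured in place, the tin was not re-checked, and the hand-in gave no verdict.

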